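# Make a stencil printing board ready

## Task

Make the board ready for printing: lift the medallion stencil (yellow grip) off its pegs on the sloping rack, seat it flat on the printing board with its two holes down over the two pins and the rest of the sheet lying towards the red latch, let go, and turn the latch fully over its edge. Then lift the squeegee (brown wooden grip, black rubber blade) off its pegs and set it down flat in the green tray, grip upwards, without dropping it. Leave the striped stencil (blue grip) hanging, and do not disturb the mug or the brush.

Things in the scene. Friction and masses are not known exactly. Their poses are not given: they have to be found in the camera images.
- rack: Fixed wooden rack, 400 mm wide. Its face slopes 35 degrees from level, low edge to the robot's side, with three pairs of pegs 130 mm apart, pair to pair, along y. Which item hangs on which pair varies. Origin: table level under its middle; x horizontal to the uphill side, y along the rack, z up.
- rack_pegs (a point): On the rack's face, middle of the peg row (rack frame x 30, y 0, z 120 mm); pairs centred at y -130, 0, +130. In a pair the pegs are 64 mm apart, 8 mm thick, 14 mm long, tapered at the tip and square to the face, so they lean 35 degrees from vertical towards the low side. Axes as the rack.
- stencil: Loose stencil, round dark medallion, yellow grip: 4 mm aluminium sheet, x -98 to +12, 100 mm wide (y), about 160 g; two 14 mm square holes at x 0, y -32 and +32. Hangs flat on the rack face, a pair of pegs through the holes, grip outwards. Origin: underside, midway between holes; x along the sheet to the holed edge (uphill on the rack), z out of the grip side.
- stencil_grip (a point): Centre of the stencil's yellow grip block: 60 mm long (stencil x), 16 mm thick (y), 32 mm high (z), square on the sheet, near the centre of mass. At x -43, y 0, z 20 mm in the stencil's frame, 16 mm above the sheet's top. Axes as the stencil.
- squeegee: Loose squeegee, flat underside, about 150 g: 4 mm steel header 84 mm wide with holes as the stencil's, 30 mm neck, brown grip, black rubber blade bar 84 wide, 14 long, 18 mm high at x -92 to -78. x -92 to +12 in all. Hangs on the rack like the stencil. Origin: underside, midway between holes; x to the holed edge (uphill on the rack), z out of the grip side.
- squeegee_grip (a point): Centre of the squeegee's brown wooden grip block, same size (60 x 16 x 32 mm) and place (x -43, y 0, z 20 mm in the squeegee's frame) as on the stencil. Axes as the squeegee.
- squeegee_mid (a point): Centre of the squeegee's underside (x -40 mm in its frame). Axes as the squeegee.
- board_pins (a point): On top of the fixed printing board (20 mm above the table), midway between its two upright pins: 8 mm thick, 14 mm tall, tapered tips, 64 mm apart along y. x points away from the latch end, z up. Board 170 (x) by 130 mm (y), its centre 50 mm towards -x. With the stencil seated its frame coincides with this one, 3 mm of play each way.
- latch (a joint): Red turn latch on the board, vertical axis. 0 = open, pointing to the board's +y, clear of the stencil; grows clockwise seen from above to 1.57 = closed at its stop, pointing to +x over the stencil's edge. Starts at 0 to 0.35, stays where left, 1 to 2 N at the knob turns it. Paddle 6 mm thick, underside 7 mm above the board.
- latch_pivot (a point): On the latch's vertical axis, level with the middle of its knob: 116 mm towards -x and 45 mm towards +y from board_pins, 26 mm above the board. Axes as the board.
- latch_knob (a point): Middle of the upright round red knob near the latch's free end: 12 mm thick, standing 26 mm above the paddle, 38 mm from the pivot. The point is 13 mm below the knob's top and moves with the latch.
- tray_in (a point): Centre of the inner floor of the fixed green tray: inside 140 (x) by 105 mm (y), floor 5 mm and rim 20 mm above the table. x along its long side, z up. The squeegee fits lengthways, either way round.
- stripes: Loose striped stencil, a bystander: like the medallion stencil but with rows of dark bars and a blue grip block; hangs on the rack. Origin and axes as for the medallion stencil.
- mug: Loose yellow mug standing on the table, 80 mm wide, 95 mm high, a bystander. Origin: centre of its underside.
- brush: Loose brush lying on the table, 170 mm long, a bystander. Origin: its middle, on the underside; x along it.

How it is judged:
On the way, in this order (a step that is already met when the one before it is completed fails the run):
1. the medallion stencil is lifted off its pegs in the gripper (distance of stencil from where it was at the start of the episode above 0.05 m and contact force between the fingers and stencil above 0.5 N and contact force between stencil and rack below 0.05 N), for 0.1 s.
2. the stencil lies flat over the two pins of the board, let go (x of stencil in the frame of board_pins between -0.006 and 0.006 m and y of stencil in the frame of board_pins between -0.006 and 0.006 m and z of stencil in the frame of board_pins below 0.003 m and x of stencil_grip in the frame of board_pins below -0.03 m and angle between stencil's own z axis and vertical below 0.06 rad and contact force between the fingers and stencil below 0.1 N), for 0.2 s.
3. the latch is turned over the stencil's edge (x of stencil in the frame of board_pins between -0.006 and 0.006 m and y of stencil in the frame of board_pins between -0.006 and 0.006 m and z of stencil in the frame of board_pins below 0.003 m and x of stencil_grip in the frame of board_pins below -0.03 m and angle between stencil's own z axis and vertical below 0.06 rad and value of joint latch above 1.3 rad), for 0.2 s.
4. the squeegee is lifted off its pegs in the gripper (distance of squeegee from where it was at the start of the episode above 0.05 m and contact force between the fingers and squeegee above 0.5 N and contact force between squeegee and rack below 0.05 N), for 0.1 s.
5. the squeegee is put down in the tray while still held (within 12 mm of the floor before it is let go) (x of squeegee_mid in the frame of tray_in between -0.03 and 0.03 m and y of squeegee_mid in the frame of tray_in between -0.02 and 0.02 m and z of squeegee_mid in the frame of tray_in below 0.012 m and contact force between the fingers and squeegee above 0.5 N), for 0.05 s.
At the end, for the whole second after the job is handed in: Stencil flat on the board (3.5 deg, 3 mm), holes over the pins (6 mm), sheet towards the latch; latch past 1.3 rad; squeegee flat on the tray floor (5 mm, 4.5 deg), grip up, centred to 25 x 16 mm; all still; striped stencil within 20 mm, mug 30 mm, brush 40 mm of their places (all of step 3 and x of squeegee_mid in the frame of tray_in between -0.025 and 0.025 m and y of squeegee_mid in the frame of tray_in between -0.016 and 0.016 m and z of squeegee_mid in the frame of tray_in below 0.005 m and angle between squeegee's own z axis and vertical below 0.08 rad and linear speed of each of stencil, squeegee below 0.02 m/s and distance of stripes from where it was at the start of the episode below 0.02 m and distance of mug from where it was at the start of the episode below 0.03 m and distance of brush from where it was at the start of the episode below 0.04 m); the robot touches nothing.
It fails at once if the striped stencil is taken from its place (distance of stripes from where it was at the start of the episode above 0.02 m).
It fails at once if the mug is pushed about or tipped (distance of mug from where it was at the start of the episode above 0.03 m or angle between mug's own z axis and vertical above 0.3 rad).
It fails at once if the brush is pushed about (distance of brush from where it was at the start of the episode above 0.04 m).
It also fails if it takes over 72 s, if anything falls off the work surface, if the arm or the gripper's body presses on something with over 40 N, if the wrist force passes 120 N, or if a joint passes its speed limit or range.

## Robot

A 6-joint arm with a two-finger parallel gripper is mounted at the origin on the work surface. World frame = base frame: x ahead of the robot, y to its left, z up, the work surface at z = 0. Lengths are in m, angles in rad, forces in N, time in s.
With the tool pointing down it reaches from about 0.225 to 0.875 m from the base axis. Payload 3.4 kg.
Tool frame: the origin (TCP) lies between the finger pads; the fingertips stand 11 mm ahead of it and the grasp point (between the pads) lies 8 mm behind it (nose_length is the distance from the TCP to the fingertips, in m); z points along the fingers, y is the line along which they close (so a half turn about z gives the same grasp; the last joint's range is limited). The gripper opens to 85 mm and grips with 20 to 120 N. Pads are 22 mm wide; open, the fingers measure 114 mm over their backs; the gripper's body (76 mm by 85 mm) begins 54 mm behind the grasp point. The pads swing forward as they close: fully open they stand 13 mm farther back than shut.
Start: joints at [1.15, 0.276, 1.505, -0, 1.361, -0.121], TCP at [0.17, 0.549, 0.242] pointing down, gripper open.
Joint ranges: [-2.89, 2.89], [-0.75, 2.08], [0.22, 2.7], [-1.18, 4.32], [0.11, 2.71], [-2.7, 2.7]. Speed limits (rad/s): [2.57, 2.57, 3.14, 3.14, 3.14, 3.14].

## Interface

Orientations are given as [roll, pitch, yaw] about the fixed x, y, z axes, in that order (R = Rz(yaw) Ry(pitch) Rx(roll)).
In Python, from plant import * gives the robot as it stands. Calls block until the motion is done:
- goto(position, orientation): joint-space move of the TCP to a pose.
- servo_line(position, attitude=None, rate=0.15): straight line of the TCP; attitude=None keeps the orientation; rate is the mean speed in m/s.
- move_j(angles): joint-space move.
- gripper_to(opening): finger opening in m; the grip force is fixed at half the most; returns when the fingers have stopped.
- sleep(seconds).
- inverse_kinematics(position, orientation): joint angles nearest the present ones, or None.
- capture(name): name is "scene" or "top"; returns (picture, depth): 480x640x3 uint8, blue, green, red; 480x640 float32, m along the optical axis (not along the pixel's ray), 0 where there is no reading.
- camera_params(name): a dict with "fx", "fy", "cx", "cy" (pixels), "R" (3x3) and "t" (3): a world point X has camera coordinates R X + t. Camera axes: x right, y down, z forward; pixel columns grow to the right and rows downward; lengths in m; the calibration is good to about 2 mm. A picture is of the moment at which its call begins. camera_params takes no time and is no camera call.
A pose or a line that the arm cannot do raises Unreachable and nothing moves.
- finish_job(): hands the job in; it is judged then, once.
Readings, each from a call of its own:
- read_time(): time.
- read_joint_pos(): joint angles.
- read_dq(): joint speeds.
- read_effort(): joint torques, N m.
- read_ee_pos(): TCP position.
- read_ee_rot(): TCP orientation.
- read_force(): force on the tool from outside, world axes, zero at the start.
- read_wrist_torque(): the same for the moment, N m.
- read_gripper_width(): finger opening in m.
- read_gripper_force(): force on a finger pad.
Only numpy, scipy, OpenCV 4.12 (cv2) and the standard library are available. Lean on these libraries where they do the work, as an engineer would, in place of code of your own. Each camera call takes 0.05 s, during which the arm holds its last target. There are 200 camera calls.

## Working session

There is one attempt and no reset: what is moved stays moved. The work goes in short steps, each a Python script; the robot and the scene stay as the last script left them, time stands still between calls to the robot, and variables do not carry over. Pictures are saved under pics/ and viewed, at most 10 in all, crops included, and the job is handed in when it is done.

```bash
mkdir -p pics; ls; python3 - <<'E'
from plant import *
import cv2,numpy as np
for n in("scene","top"):
    p,d=capture(n); cv2.imwrite(f"pics/{n}0.png",p); np.save(f"pics/{n}0.npy",d)
    print(n,camera_params(n),(d>0).mean())
print(read_time())
E
```

```text
pics
scene {'fx': 573.8613979387965, 'fy': 573.8613979387965, 'cx': 330.19951411972403, 'cy': 233.6107690461681, 'R': array([[-0.14104981,  0.9898366 , -0.01812337],
       [ 0.71420506,  0.08906156, -0.6942472 ],
       [-0.68557719, -0.11086724, -0.71950842]]), 't': array([ 0.0565337 , -0.37922787,  1.64340545])} 0.9959016927083333
top {'fx': 552.5775481351776, 'fy': 552.5775481351776, 'cx': 316.86278962157536, 'cy': 234.21736343722816, 'R': array([[ 1.19518643e-02, -9.99927675e-01,  1.34058464e-03],
       [-9.94247803e-01, -1.20266588e-02, -1.06426811e-01],
       [ 1.06435236e-01, -6.08745257e-05, -9.94319635e-01]]), 't': array([0.00909064, 0.61482774, 1.18305832])} 0.9959993489583333
0.1
```

View pics/scene0.png

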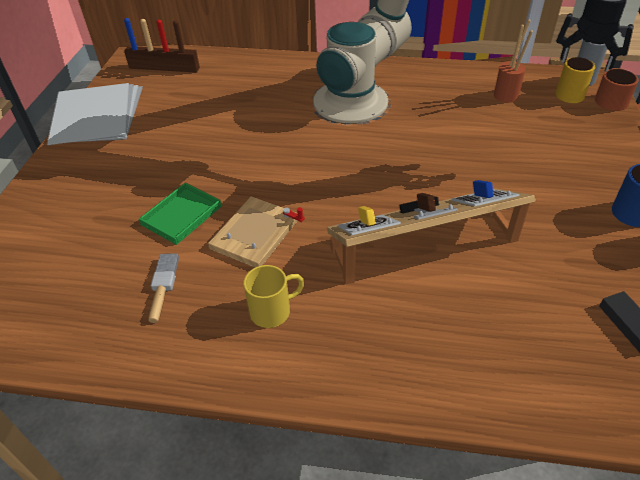

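View pics/top0.png

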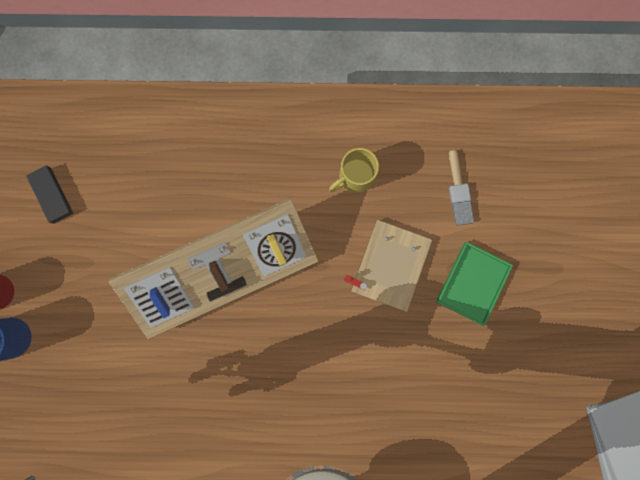

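The top view shows the medallion (grip at 277,248), squeegee (218,275) and stripes (160,303) hanging on the rack. The board pins are at about (390,238) and (416,247), and the open red latch is at (350,281). The tray is at (475,283), the mug at (360,170) and the brush at (460,190).

```bash
cat > h.py <<'E'
from plant import *
import cv2,numpy as np
from scipy.spatial.transform import Rotation as Ro
C,S=np.cos(np.radians(35)),np.sin(np.radians(35))
def cloud(n,p=None,d=None):
    if p is None: p,d=capture(n)
    k=camera_params(n); v,u=np.mgrid[:480,:640]
    c=np.stack([(u-k["cx"])/k["fx"]*d,(v-k["cy"])/k["fy"]*d,d],-1)
    return (c-k["t"])@k["R"], cv2.cvtColor(p,cv2.COLOR_BGR2HSV), p   # R^T(c-t)
def inr(P,b): return np.all([(P[...,i]>b[i][0])&(P[...,i]<b[i][1]) for i in range(3)],0)
def hsv(H,lo,hi): return cv2.inRange(H,np.array(lo),np.array(hi))>0
def rect(P):
    (c,s,a)=cv2.minAreaRect((P[:,:2]*1000).astype(np.float32)); return np.round(c,1),np.round(s,1),round(a,1)
E
cat > m.py <<'E'
from h import *
for n in("top","scene"):
    P,H,p=cloud(n,cv2.imread(f"pics/{n}0.png"),np.load(f"pics/{n}0.npy"))
    print("==",n)
    W=lambda z0,z1,x=(.3,.75),y=(-.4,.45):inr(P,(x,y,(z0,z1)))
    g=hsv(H,(45,120,40),(80,255,255))
    print("tray all",rect(P[g&W(-.01,.05)]),"rim",rect(P[g&W(.014,.03)]),"floor z",np.median(P[g&W(-.01,.012)][:,2]))
    # board: z about 20 mm, connected blob
    m=(W(.013,.027)&~g).astype(np.uint8); m=cv2.morphologyEx(m,cv2.MORPH_OPEN,np.ones((3,3)))
    k,L,st,ce=cv2.connectedComponentsWithStats(m)
    for i in range(1,k):
        if st[i,4]>250: q=P[L==i]; print("blob20",st[i],rect(q),np.median(q[:,2]).round(4))
    r=(hsv(H,(0,170,90),(8,255,255))|hsv(H,(174,170,90),(180,255,255)))&W(.022,.075)
    q=P[r]; t=q[q[:,2]>q[:,2].max()-.006]
    print("red",len(q),rect(q),"top",t.mean(0).round(4),len(t))
    for nm,lo,hi in(("yellow",(20,150,90),(35,255,255)),("blue",(105,150,50),(125,255,255)),("brown",(0,60,15),(16,220,110))):
        m=hsv(H,lo,hi)&W(.08,.22,y=(-.05,.6))
        k,L,st,ce=cv2.connectedComponentsWithStats(m.astype(np.uint8))
        i=1+np.argmax(st[1:,4]); q=P[L==i]; print(nm,st[i],q.mean(0).round(4),q.min(0).round(3),q.max(0).round(3))
    # rack face plane: wooden+sheets points
    q=P[W(.06,.16,y=(0,.5))]; print("rack n",len(q),rect(q))
    v=q.mean(0)
    for _ in range(8):
        u=np.linalg.svd(q-v,full_matrices=False)[2][2]; u*=np.sign(u[2]); d=(q-v)@u; k2=abs(d)<.006; v=q[k2].mean(0); q2=q[k2]; u=np.linalg.svd(q2-v,full_matrices=False)[2][2]; 
    u*=np.sign(u[2]); print("normal",u.round(3),"slope",np.degrees(np.arccos(u[2])),"yaw",np.degrees(np.arctan2(-u[1],-u[0])),v)
E
python3 m.py
```

```text
== top
tray all (array([ 512.2, -332.5]), array([115.5, 147.9]), 63.8) rim (array([ 512.2, -332.5]), array([115.5, 147.9]), 63.8) floor z 0.00554854822745812
blob20 [450 177  23  48 727] (array([ 697.6, -306.3]), array([108.4,  43. ]), 10.1) 0.0188
blob20 [ 353  221   78   91 4336] (array([ 549.3, -149.3]), array([130.9, 170.2]), 70.4) 0.0206
red 75 (array([513.6, -61.3]), array([34.4, 10.9]), 67.3) top [ 0.518  -0.0502  0.0603] 17
yellow [272 234   2   1   2] [0.6054 0.1076 0.1135] [0.605 0.106 0.111] [0.606 0.109 0.116]
blue [151 293  17  24 102] [0.4582 0.333  0.1258] [0.436 0.318 0.108] [0.482 0.346 0.141]
brown [209 261  34  31 309] [0.5152 0.2109 0.1173] [0.488 0.172 0.081] [0.548 0.234 0.143]
rack n 12087 (array([536.1, 226.4]), array([129.9, 400.5]), 24.9)
normal [-0.496 -0.233  0.836] slope 33.244990600430825 yaw 25.20434897711232 [0.54281093 0.22909328 0.10702678]
== scene
tray all (array([ 508. , -340.3]), array([140.4, 152.3]), 63.8) rim (array([ 512.4, -331.4]), array([119.3, 152.4]), 63.7) floor z 0.004703285782361844
blob20 [ 209  197   85   68 3209] (array([ 549.9, -148.8]), array([134. , 172.8]), 70.1) 0.0196
blob20 [151 253  27  40 666] (array([ 696.8, -305. ]), array([108.6,  42.4]), 9.5) 0.0178
red 145 (array([512.6, -64.2]), array([52.9, 17.7]), 61.6) top [ 0.5195 -0.0491  0.0586] 19
yellow [359 206  17  20 241] [0.5838 0.1016 0.1204] [0.546 0.083 0.087] [0.606 0.12  0.141]
blue [473 180  21  18 284] [0.4718 0.3342 0.1174] [0.439 0.317 0.086] [0.495 0.354 0.142]
brown [417 193  19  18 281] [0.5265 0.2176 0.1179] [0.474 0.199 0.081] [0.551 0.237 0.14 ]
rack n 5446 (array([538.4, 227.6]), array([127.1, 400.9]), 24.9)
normal [-0.416 -0.198  0.888] slope 27.432475803404014 yaw 25.428850719524114 [0.56886945 0.22890976 0.12187193]
```

```bash
cat > m2.py <<'E'
from h import *
y=np.radians(24.9); A=np.array([[np.cos(y),np.sin(y),0],[-np.sin(y),np.cos(y),0],[0,0,1]])
F=np.array([[C,0,S],[0,1,0],[-S,0,C]])@A   # world -> face (s,y,n)
for n in("top","scene"):
    P,H,p=cloud(n,cv2.imread(f"pics/{n}0.png"),np.load(f"pics/{n}0.npy"))
    ok=inr(P,((.35,.72),(0,.46),(.05,.2))); Q=(P@F.T)*1000
    h,e=np.histogram(Q[ok][:,2],np.arange(-300,-50,1)); n0=e[np.argmax(h)]+.5; print(n,"face mode n",n0,[int(x) for x in e[:-1][h>h.max()*.25]])
    m=(ok&(Q[...,2]>n0+20)&(Q[...,2]<n0+50)).astype(np.uint8)
    k,L,st,ce=cv2.connectedComponentsWithStats(m)
    for i in range(1,k):
        if st[i,4]<25: continue
        q=Q[L==i]; nt=np.percentile(q[:,2],80); t=q[abs(q[:,2]-nt)<6]
        print(ce[i].round(),st[i,4],"n top",nt.round(1),"s",np.percentile(t[:,0],[2,98]).round(1),"y",np.percentile(t[:,1],[2,98]).round(1),"hsv",np.median(H[L==i],0),
          "axis",np.degrees(np.arctan(np.polyfit(t[:,0],t[:,1],1)[0])).round(1))
    if n=="top":
        sh=ok&hsv(H,(0,0,120),(180,60,255)); 
        k=camera_params("top")
    k=camera_params(n)
    b=np.radians(-19.7); bx=np.array([np.cos(b),np.sin(b),0]); by=np.array([-bx[1],bx[0],0]); pc=np.array([.5965,-.166,.034])
    for sgn in(-1,1):
        c=k["R"]@(pc+sgn*.032*by)+k["t"]; print("pin tip px",(k["fx"]*c[0]/c[2]+k["cx"]).round(1),(k["fy"]*c[1]/c[2]+k["cy"]).round(1))
a=cv2.resize(cv2.imread("pics/top0.png")[215:305,330:450],None,fx=4,fy=4,interpolation=2)
c=cv2.resize(cv2.imread("pics/scene0.png")[190:270,200:320],None,fx=4,fy=4,interpolation=2)
r=cv2.resize(cv2.imread("pics/top0.png")[195:345,105:325],None,fx=2.2,fy=1.6) if 0 else None
cv2.imwrite("pics/c1.png",np.vstack([a,c[:240]]))
E
python3 m2.py
```

```text
top face mode n -251.5 [-255, -254, -253, -252, -251, -250, -249, -248, -247, -246]
[276. 251.] 226 n top -214.9 s [497.7 553.8] y [-158.2 -143.2] hsv [ 24. 139. 185.] axis -0.3
[218. 278.] 256 n top -214.9 s [496.9 554.1] y [-28.6 -13.5] hsv [ 12. 116.  80.] axis 0.3
[159. 304.] 282 n top -214.6 s [496.2 552.9] y [101.1 116.3] hsv [112. 146. 134.] axis 0.6
pin tip px 413.7 248.5
pin tip px 386.2 238.3
scene face mode n -252.5 [-254, -253, -252, -249, -248]
[483. 185.] 182 n top -217.0 s [494.8 554.6] y [100.3 116. ] hsv [111. 208.  83.] axis 2.7
[426. 198.] 163 n top -217.0 s [498.  555.6] y [-29.1 -15. ] hsv [ 10. 152.  50.] axis 3.3
[366. 212.] 149 n top -217.1 s [500.3 556.4] y [-158.5 -143.6] hsv [ 23. 190. 182.] axis 2.7
pin tip px 227.9 232.7
pin tip px 252.8 242.5
```

View pics/c1.png

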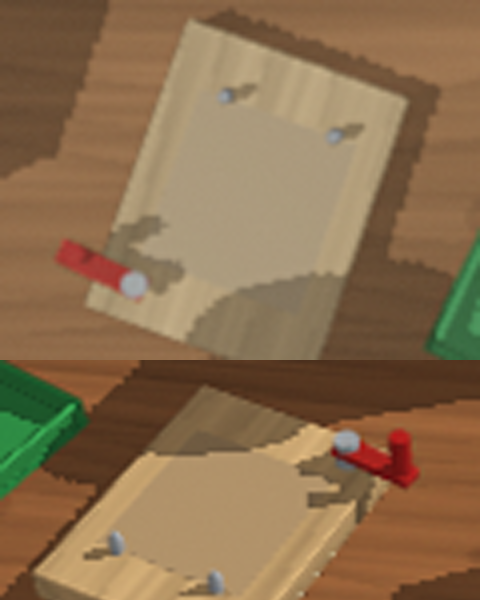

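The pins land where the board rectangle predicts: (386,239) and (413.5,248.5) in the top view, and the scene view agrees. All three grips are consistent, with 130 mm spacing. Next I grasp the medallion stencil and hover it over the board.

```bash
cat >> h.py <<'E'
def Rz(a): return Ro.from_euler("z",a,degrees=True).as_matrix()
Fr=Rz(24.9)@np.array([[C,0,-S],[0,1,0],[S,0,C]])  # columns: s,y,n of rack face in world
Bd=Rz(-19.7); pins=np.array([.5965,-.166,.020])
Ty=Rz(-26.2); tray=np.array([.5123,-.332,.005])
FLIP={1:np.diag([1.,-1,-1]),-1:np.diag([-1.,1,-1])}
def rpy(F,f): return Ro.from_matrix(F@FLIP[f]).as_euler("xyz").tolist()
def facept(s,y,n): return Fr@np.array([s,y,n])/1000
E
python3 - <<'E'
from h import *
g=facept(527,-150.8,-233); q=facept(526.3,-21.5,-233)
print("grips",g,q)
for f in(1,-1):
    for nm,p,F in(("app",g+.1*Fr[:,2],Fr),("med",g,Fr),("medup",g+.04*Fr[:,2]+[0,0,.12],Fr),("board",pins+Bd@[-.043,0,.019],Bd),("boardup",pins+Bd@[-.043,0,.15],Bd),("sq",q,Fr),("tray",tray+Ty@[-.003,0,.019],Ty)):
        j=inverse_kinematics(p.tolist(),rpy(F,f)); print(f,nm,p.round(3),None if j is None else np.round(j,2))
E
```

```text
grips [0.57627723 0.10124465 0.11141236] [0.5213172  0.21828402 0.11101085]
1 app [0.524 0.077 0.193] [-0.23  0.03  2.13  0.69  0.59  0.4 ]
1 med [0.576 0.101 0.111] [-0.14  0.23  2.16  0.98  0.38  0.14]
1 medup [0.555 0.092 0.264] [-0.17 -0.01  1.96  0.51  0.73  0.66]
1 board [ 0.556 -0.152  0.039] [-0.39  0.46  1.78 -0.    0.9   1.53]
1 boardup [ 0.556 -0.152  0.17 ] [-0.39  0.33  1.62 -0.    1.2   1.53]
1 sq [0.521 0.218 0.111] [0.18 0.19 2.22 0.83 0.2  0.55]
1 tray [ 0.51  -0.331  0.024] [-0.69  0.51  1.72 -0.    0.91  1.34]
-1 app [0.524 0.077 0.193] None
-1 med [0.576 0.101 0.111] None
-1 medup [0.555 0.092 0.264] [-0.17 -0.01  1.96  0.51  0.73 -2.48]
-1 board [ 0.556 -0.152  0.039] [-0.39  0.46  1.78  0.    0.9  -1.61]
-1 boardup [ 0.556 -0.152  0.17 ] [-0.39  0.33  1.62  0.    1.2  -1.61]
-1 sq [0.521 0.218 0.111] [ 0.18  0.19  2.22  0.83  0.2  -2.6 ]
-1 tray [ 0.51  -0.331  0.024] [-0.69  0.51  1.72  0.    0.91 -1.8 ]
```

```bash
python3 - <<'E'
from h import *
g=facept(527,-150.8,-233); o=rpy(Fr,1); n=Fr[:,2]
gripper_to(.045)
goto((g+.1*n).tolist(),o); servo_line(g.tolist(),rate=.1)
print(read_force()); gripper_to(0.0); print("w",read_gripper_width(),read_gripper_force(),read_force(),read_time())
servo_line((g+.035*n).tolist(),rate=.06); print(read_force(),read_gripper_width())
servo_line((g+.035*n+[0,0,.12]).tolist(),rate=.2)
b=pins+Bd@[-.043,0,.089]
servo_line((b+[0,0,.08]).tolist(),rpy(Bd,1),rate=.2); servo_line(b.tolist(),rate=.15)
print(read_ee_pos(),read_ee_rot(),read_gripper_width(),read_force(),read_time())
for c in("top","scene"):
    p,d=capture(c); cv2.imwrite(f"pics/{c}1.png",p); np.save(f"pics/{c}1.npy",d)
a=cv2.imread("pics/top1.png")[200:310,320:460]; s=cv2.imread("pics/scene1.png")[160:270,180:320]
cv2.imwrite("pics/c2.png",cv2.resize(np.hstack([a,s]),(790,310),interpolation=2))
E
```

```text
[-0.38012504 -1.14885542  0.13349823]
w 0.01507141650841704 59.3198561668396 [-3.52039093 -2.65232963  5.25759879] 4.225
[ 0.00687931 -0.64470477 -1.8484571 ] 0.01479574066533667
[ 0.55662016 -0.15149194  0.10986768] [-3.14157610e+00 -1.73698744e-03 -3.43483014e-01] 0.014736987717470696 [-0.83873563  0.48779933 -0.3221731 ] 7.8167
```

View pics/c2.png

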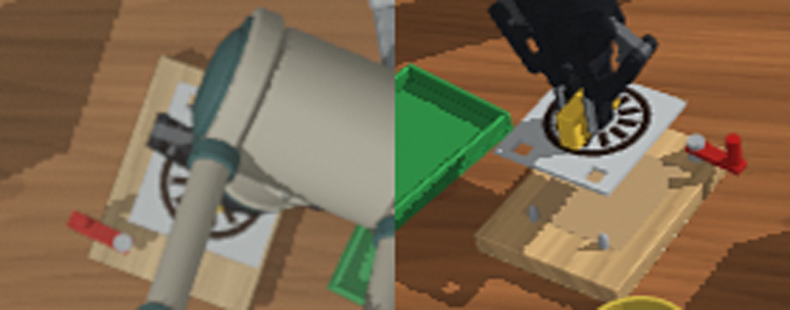

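The scene crop shows the sheet level above the board with its two holes on the pin side, at about (225,213) and (252,222) in the full scene image. I'll measure the holes against the pins.

```bash
cat > m3.py <<'E'
from h import *
z=.1099-.019+.004
k=camera_params("scene"); p=cv2.imread("pics/scene1.png"); d=np.load("pics/scene1.npy")
P,H,_=cloud("scene",p,d)
m=inr(P,((.4,.7),(-.28,0),(z-.006,z+.006)))
print("sheet z",np.median(P[m][:,2]))
q=((P[m]-pins)@Bd)*1000
print("sheet board-x,y pct",np.percentile(q,[1,99],axis=0).round(1)); print(rect(q/1000))
# holes: sub-pixel, on upsampled grey, seeds from the view
def ray(u,v,zz):
    r=k["R"].T@np.array([(u-k["cx"])/k["fx"],(v-k["cy"])/k["fy"],1]); o=-k["R"].T@k["t"]; return o+r*(zz-o[2])/r[2]
mm=m.astype(np.uint8); cl=cv2.morphologyEx(mm,cv2.MORPH_CLOSE,np.ones((13,13)))
hol=((cl>0)&(mm==0)).astype(np.uint8); n,L,st,ce=cv2.connectedComponentsWithStats(hol)
for i in range(1,n):
    if st[i,4]>8: print(ce[i].round(1),st[i,4],((ray(*ce[i],z)-pins)@Bd*1000).round(1))
for c in((225.4,212.8),(251.6,222.4)): print("eye",((ray(*c,z)-pins)@Bd*1000).round(1))
# reference: the pin tips in same camera
E
python3 m3.py
```

```text
sheet z 0.09360782806393897
sheet board-x,y pct [[-99.8 -48.6  69.6]
 [  9.3  51.7  78.4]]
(array([-46.7,   1.3]), array([114.1, 104.4]), 0.2)
[242.7 208.1] 30 [-28.6  -3.6  74.9]
[225.2 212.4] 20 [ -1.5 -29.   74.9]
[251.  222.1] 24 [-1.6 34.8 74.9]
eye [ -0.6 -28.   74.9]
eye [-1.4 36.5 74.9]
```

```bash
python3 - <<'E'
from h import *
for c in("top","scene"):
    P,H,p=cloud(c,cv2.imread(f"pics/{c}1.png"),np.load(f"pics/{c}1.npy"))
    Q=(P-pins)@Bd*1000
    sh=inr(Q,((-125,30),(-70,70),(68,82))); bd=inr(Q,((-160,60),(-90,90),(-6,6)))
    q=Q[sh]; print(c,len(q))
    # edges: per-strip extremes, median
    def edge(q,ax,lo,hi,sgn,other):
        r=[]
        for a in np.arange(lo,hi,5):
            t=q[abs(q[:,other]-a)<2.5]
            if len(t)>8: r.append(sgn*np.max(sgn*t[:,ax]))
        return np.round(np.median(r),1),len(r),np.round(r,0)[:20].tolist()
    print("+y",edge(q,1,-95,8,1,0)); print("-y",edge(q,1,-95,8,-1,0)); print("-x",edge(q,0,-45,46,-1,1)); print("+x",edge(q,0,-45,46,1,1))
    b=Q[bd]; print("board +y",edge(b,1,-130,30,1,0)[:2],"-y",edge(b,1,-130,30,-1,0)[:2],"-x",edge(b,0,-60,60,-1,1)[:2],"+x",edge(b,0,-60,60,1,1)[:2])
E
```

```text
top 791
+y (np.float64(50.5), 15, [50.0, 51.0, 50.0, 50.0, 51.0, 51.0, 51.0, 50.0, 50.0, 50.0, 51.0, 51.0, 50.0, 50.0, 51.0])
-y (np.float64(-48.6), 15, [-49.0, -49.0, -49.0, -49.0, -50.0, -49.0, -49.0, -49.0, 21.0, 23.0, 32.0, 36.0, 41.0, 40.0, 37.0])
-x (np.float64(-101.2), 14, [-101.0, -101.0, -101.0, -101.0, -101.0, -101.0, -101.0, -101.0, -102.0, -101.0, -100.0, -101.0, -102.0, -101.0])
+x (np.float64(-61.6), 14, [-61.0, -63.0, -67.0, -68.0, -68.0, -70.0, -70.0, -69.0, -53.0, -51.0, -17.0, 9.0, 8.0, 9.0])
board +y (np.float64(64.8), 32) -y (np.float64(-63.3), 32) -x (np.float64(-134.8), 18) +x (np.float64(-97.8), 18)
scene 1223
+y (np.float64(51.4), 21, [51.0, 51.0, 50.0, 53.0, 51.0, 52.0, 51.0, 52.0, 50.0, 52.0, 53.0, 50.0, 51.0, 52.0, 51.0, 51.0, 52.0, 52.0, 53.0, 51.0])
-y (np.float64(-48.6), 21, [3.0, 1.0, 5.0, 5.0, 7.0, -48.0, -48.0, -49.0, -48.0, -47.0, -49.0, -49.0, -51.0, -50.0, -49.0, -49.0, -48.0, -49.0, -49.0, -49.0])
-x (np.float64(-98.4), 19, [-65.0, -60.0, -52.0, -46.0, -40.0, -33.0, -26.0, -24.0, -18.0, -104.0, -101.0, -101.0, -100.0, -102.0, -101.0, -103.0, -98.0, -102.0, -100.0])
+x (np.float64(9.2), 19, [10.0, 10.0, 8.0, 8.0, 10.0, 10.0, 9.0, 6.0, 9.0, 8.0, 9.0, 7.0, 10.0, 10.0, 10.0, 8.0, 9.0, 9.0, 8.0])
board +y (np.float64(65.8), 32) -y (np.float64(-19.9), 32) -x (np.float64(-65.5), 24) +x (np.float64(35.3), 24)
```

Both views agree: the sheet is 3 mm short in x and about 0.7 mm off in y relative to the board. I'll correct that and lower it while watching the force.

```bash
python3 - <<'E'
from h import *
o=rpy(Bd,1); b=pins+Bd@[-.040,-.0007,0]
T=lambda h:[b[0],b[1],pins[2]+h]
servo_line(T(.036),o,rate=.12); f0=np.array(read_force()); print(f0)
for h in np.arange(.033,.0185,-.0015):
    servo_line(T(h),rate=.03); f=np.array(read_force())-f0; print(round(h,4),f.round(1),np.round(read_ee_pos()[2],4))
    if f[2]>8: break
print(read_time())
for c in("top","scene"):
    p,d=capture(c); cv2.imwrite(f"pics/{c}2.png",p); np.save(f"pics/{c}2.npy",d)
P,H,p=cloud("scene",p,d); Q=(P-pins)@Bd*1000
q=Q[inr(Q,((-20,30),(-60,60),(1,20)))]; print(len(q),np.median(q,0),np.percentile(q,[2,98],axis=0))
cv2.imwrite("pics/c3.png",cv2.resize(cv2.imread("pics/scene2.png")[180:280,190:320],None,fx=5,fy=5,interpolation=2))
E
```

```text
[-0.46134911 -0.04105969 -1.60807631]
0.033 [0.6 0.1 0.7] 0.0536
0.0315 [0.3 0.4 0.9] 0.0516
0.03 [0.8 0.8 1.2] 0.0499
0.0285 [-0.2  0.1 -0.1] 0.0483
0.027 [1.1 0.1 0.1] 0.0468
0.0255 [1.1 0.4 0.1] 0.0454
0.024 [ 0.   0.3 -0.2] 0.0439
0.0225 [0.5 0.4 0.5] 0.0424
0.021 [-0.2  0.5 -0.2] 0.0409
0.0195 [-1.4  0.9  6.7] 0.0403
11.0083
562 [-1.75547897  2.52915187  3.50474221] [[-19.4772781  -49.56384619   1.10308154]
 [ 26.09817613  51.46742554  16.05653046]]
```

View pics/c3.png

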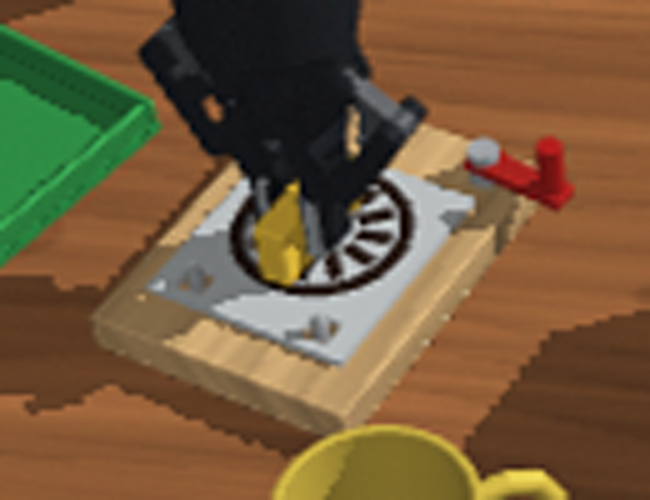

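The stencil is seated, with the pins showing through the holes (crop 195,278 and 322,328). Next I release it and push the latch along its arc with closed fingers.

```bash
python3 - <<'E'
from h import *
gripper_to(.045); sleep(.25); 
e=np.array(read_ee_pos()); servo_line([e[0],e[1],.16],rate=.15)
p,d=capture("scene"); cv2.imwrite("pics/scene3.png",p); P,H,_=cloud("scene",p,d); Q=(P-pins)@Bd*1000
q=Q[inr(Q,((-112,30),(-60,60),(1.5,7.5)))]; print(len(q),np.median(q,0).round(1),np.percentile(q,[1,99],axis=0).round(1))
gripper_to(0.)
def push(th,off,r=.037,h=.052):
    t=np.array([np.cos(th),-np.sin(th),0]); ra=np.array([np.sin(th),np.cos(th),0])
    w=pins+Bd@(np.array([-.116,.045,0])+r*ra-off*t); w[2]=h
    return w.tolist(), rpy(Rz(-19.7-np.degrees(th)),-1)
w,o=push(.1,.045,h=.16); goto(w,o)
w,o=push(.1,.045); servo_line(w,rate=.12); f0=np.array(read_force())
w,o=push(.1,.017); servo_line(w,o,rate=.08); print((np.array(read_force())-f0).round(1))
for th in np.linspace(.25,1.57,9):
    w,o=push(th,.017); servo_line(w,o,rate=.07); f=np.array(read_force())-f0; print(round(th,2),f.round(1))
    if np.hypot(f[0],f[1])>20: break
w,o=push(th,.045); servo_line(w,rate=.15); servo_line([w[0],w[1],.16],rate=.2)
print(read_time())
for c in("top","scene"):
    p,d=capture(c); cv2.imwrite(f"pics/{c}4.png",p); np.save(f"pics/{c}4.npy",d)
    P,H,_=cloud(c,p,d); Q=(P-pins)@Bd*1000
    r=(hsv(H,(0,170,60),(8,255,255))|hsv(H,(174,170,60),(180,255,255)))&inr(Q,((-170,0),(-20,110),(0,60))); 
    t=Q[r]
    if len(t): t=t[t[:,2]>t[:,2].max()-7]; m=t.mean(0); print(c,len(t),m.round(1),"theta",np.arctan2(m[0]+116,m[1]-45))
cv2.imwrite("pics/c4.png",cv2.resize(cv2.imread("pics/scene4.png")[180:280,190:320],None,fx=5,fy=5,interpolation=2))
E
```

```text
1252 [-35.1  10.7   3.8] [[-108.9  -55.9    1.5]
 [  24.7   53.6    7.2]]
[ 0.3  0.5 -0.6]
0.25 [ 0.2  1.4 -0.9]
0.42 [-0.5  1.  -1.5]
0.58 [-0.1  0.1 -1.3]
0.74 [-0.2 -0.8 -1.5]
0.91 [-0.2  0.4 -0.5]
1.08 [-0.8  1.2 -0.1]
1.24 [ 1.1  2.1 -1.6]
1.4 [ 0.2 -0.1 -1.2]
1.57 [ 0.1  0.5 -0.9]
21.1
top 13 [-98.4  44.   13.9] theta 1.6298714977335957
scene 21 [-77.4  47.5  37.3] theta 1.5071235943543204
```

View pics/c4.png

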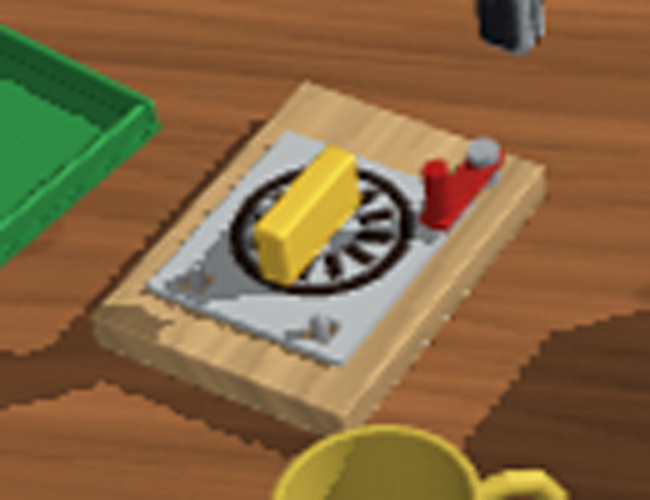

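The latch is over the sheet edge at about 1.5 rad (knob at crop 437,190), and the stencil lies flat on the pins. Next is the squeegee.

```bash
python3 - <<'E'
from h import *
g=facept(525.3,-21.5,-233); o=rpy(Fr,1); n=Fr[:,2]
e=read_ee_pos(); servo_line([e[0],e[1],.27],rate=.25)
gripper_to(.045)
goto((g+.1*n+[0,0,.08]).tolist(),o); servo_line((g+.1*n).tolist(),rate=.2); servo_line(g.tolist(),rate=.1)
gripper_to(0.); print("w",read_gripper_width(),read_gripper_force(),read_time())
servo_line((g+.035*n).tolist(),rate=.06); print(read_force(),read_gripper_width())
servo_line((g+.035*n+[0,0,.12]).tolist(),rate=.2)
b=tray+Ty@[-.003,0,0]; T=lambda h:[b[0],b[1],tray[2]+h]
servo_line(T(.24),rpy(Ty,1),rate=.22); servo_line(T(.06),rate=.15)
print(read_gripper_width(),read_time())
p,d=capture("scene"); cv2.imwrite("pics/scene5.png",p); P,H,_=cloud("scene",p,d); Q=(P-tray)@Ty*1000
q=Q[inr(Q,((-90,90),(-60,60),(33,52)))]; print(len(q),np.percentile(q,[1,50,99],axis=0).round(1))
cv2.imwrite("pics/c5.png",cv2.resize(p[160:270,110:260],None,fx=5,fy=5,interpolation=2))
E
```

```text
w 0.015306997389830882 59.62822616100311 25.3833
[-0.43209856  0.21588652 -0.83758198] 0.015291639871212868
0.014657440497492005 30.8333
507 [[-51.6 -40.5  38.5]
 [ 27.5  10.3  44.4]
 [ 50.5  43.4  51.5]]
```

View pics/c5.png

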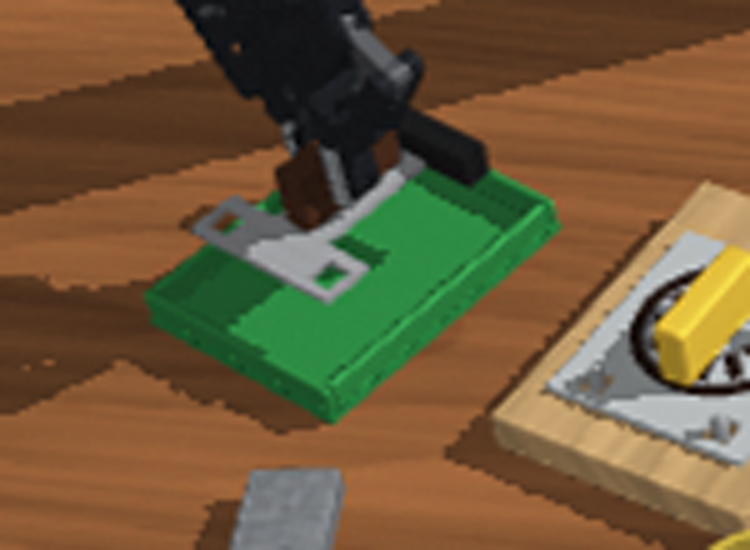

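The squeegee is level above the tray and centred: measured extents are -51.6 to 50.5 mm in x and ±42 mm in y. I'll lower it.

```bash
python3 - <<'E'
from h import *
b=tray+Ty@[-.003,-.001,0]; T=lambda h:[b[0],b[1],tray[2]+h]
servo_line(T(.03),rate=.1); f0=np.array(read_force())
for h in np.arange(.027,.0155,-.0015):
    servo_line(T(h),rate=.03); f=np.array(read_force())-f0; print(round(h,4),f.round(1),np.round(read_ee_pos()[2],4))
    if f[2]>4: break
sleep(.15); gripper_to(.045); sleep(.2)
servo_line(T(.12),rate=.12); servo_line(T(.25),rate=.2); goto([.35,-.1,.3],rpy(Bd,1)); sleep(.5)
print(read_time())
for c in("top","scene"):
    p,d=capture(c); cv2.imwrite(f"pics/{c}6.png",p); P,H,_=cloud(c,p,d)
    Q=(P-tray)@Ty*1000; q=Q[inr(Q,((-68,68),(-50,50),(2.5,60)))&~hsv(H,(45,100,30),(85,255,255))]
    print(c,"squeegee",len(q),np.percentile(q,[1,50,99],axis=0).round(1).tolist())
    Q=(P-pins)@Bd*1000; q=Q[inr(Q,((-112,30),(-60,60),(2,7)))]; print("stencil",np.percentile(q,[1,50,99],axis=0).round(1).tolist())
cv2.imwrite("pics/c6.png",np.hstack([p[120:340,110:510]]).repeat(2,0).repeat(2,1))
E
```

```text
0.027 [-0.2  0.   0.5] 0.0324
0.0255 [-0.9  0.1 -0.9] 0.0306
0.024 [-0.2  0.5 -0.3] 0.0289
0.0225 [-0.1 -0.3  0.3] 0.0274
0.021 [ 0.5  0.4 -0.4] 0.0259
0.0195 [-0.2 -0.4  2.9] 0.0249
0.018 [-2.7  2.1 12.6] 0.0249
37.2333
top squeegee 970 [[-54.2, -41.4, 2.6], [-5.3, 3.6, 15.7], [49.5, 41.4, 39.7]]
stencil [[-108.4, -57.4, 2.1], [-42.2, -1.1, 4.3], [27.0, 57.0, 6.9]]
scene squeegee 791 [[-53.7, -40.1, 2.6], [-4.8, 6.6, 14.6], [48.8, 42.6, 37.9]]
stencil [[-103.1, -54.5, 2.1], [-30.6, 8.8, 3.9], [23.0, 54.4, 6.8]]
```

View pics/c6.png

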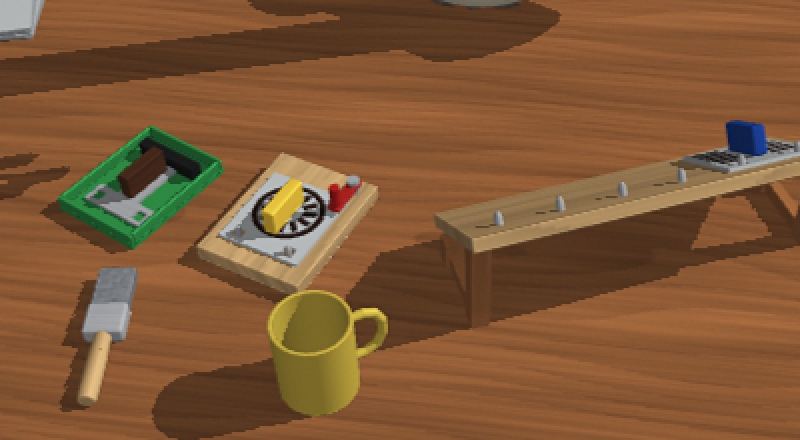

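The picture shows everything in place. The squeegee lies flat in the tray (crop 143,172), the stencil is on its pins under the closed latch (345,190), the stripes still hang (745,140), and the mug and brush are where they were.

```bash
python3 -c "
from plant import *
print(finish_job())"
```

```text
the job is handed in; nothing more can be done
None
```

I handed the job in at about 37 s of the 72 s: the medallion stencil is seated over the pins with the latch closed at about 1.5 rad, the squeegee is flat in the tray, and the striped stencil, mug and brush look undisturbed in the last picture; the hand-in returned no verdict.

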